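Release a big battery from the sprung-gate dispenser

ROBOT

A 6-joint arm with a two-finger parallel gripper is mounted at the origin on the work surface. World frame = base frame: x ahead of the robot, y to its left, z up, the work surface at z = 0. Lengths are in m, angles in degrees, forces in N, time in s.
With the tool pointing down it reaches from about 0.3 to 0.775 m from the base axis. Payload 14.6 kg.
Tool frame: the origin (TCP) lies at the very end of the fingers, on their centre line; the grasp point (between the pads) lies 19 mm behind it (hold_point_z is the distance from the TCP to the grasp point, in m); z points along the fingers, y is the line along which they close (so a half turn about z gives the same grasp; the last joint's range is limited). The gripper opens to 85 mm and grips with 20 to 120 N. Pads are 22 mm wide; open, the fingers measure 114 mm over their backs; the gripper's body (76 mm by 85 mm) begins 54 mm behind the grasp point. The pads swing forward as they close: fully open they stand 13 mm farther back than shut.
Start: joints at [67.345, 17.183, 87.147, -0, 75.671, -3.816], TCP at [0.178, 0.521, 0.231] pointing down, gripper open.
Joint ranges: [-173.82, 173.82], [-45.26, 126.66], [13.44, 144.39], [-59.66, 239.66], [0, 175.72], [-146.38, 146.38]. Speed limits (degrees/s): [127.2, 127.2, 147.25, 180, 180, 180].

INTERFACE

Orientations are given as [roll, pitch, yaw] about the fixed x, y, z axes, in that order (R = Rz(yaw) Ry(pitch) Rx(roll)).
In Python, from workcell import * gives the robot as it stands.
- The arm moves only by the tool play_rows, never from a script. Its argument "rows" is text: rows parted by semicolons, each of 7 numbers parted by spaces: the turn, a rotation vector about the tool's x, y, z in rad, then the shift along the tool's x, y, z in mm, then the opening, from -1 (shut) to 1 (fully open), so that 0 is half open. A call has 1 to 12 rows; each row is the pose to reach, as a shift and turn from the pose commanded when the call began, along the tool's axes at that moment; what a row does not reach only later rows make up. A row lasts 1/12 s, in which the tool goes at most 41.7 mm and 7.16 degrees, less where a joint would pass 70% of its speed; a pose out of reach is approached as far as the arm can. A call with a gripper value outside its range is refused whole. The fingers move at their own pace and stop on an object; the grip force is fixed at half the most. Time passes only in rows, so rows that repeat a pose let the fingers close. It gives the time, the measured TCP pose, the force, the opening and the grip force at its end, in the units of the state.
- get_obs(): the state, without advancing time (a new reading comes with each control period).
- snapshot(name): name is "side" or "top" or "wrist"; returns a dict with "frame" (384x512x3 uint8, red, green, blue), "fx", "fy", "cx", "cy" (pixels), "R" (3x3) and "t" (3): a world point X has camera coordinates R X + t. Camera axes: x right, y down, z forward; pixel columns grow to the right and rows downward; lengths in m; the calibration is good to about 2 mm. A picture is of the moment at which its call begins. There is no depth.
- close_job(): hands the job in; it is judged then, once.
Trained networks look in a picture, given as the dict that the camera call returned (one of the last four; its "shot" number tells which), for a name from the list of things; names that differ only in an ending like _2 or _b are one class to them, and where a whole thing is asked for, a point or a joint stands for the part that bears it (a point fixed in the world has none). Each returns a list of dicts, best first, with "p" (0 to 1); they miss things now and then, are a little off and sometimes report something else, mostly with a low value. They report only what shows in the picture. A call takes as long as a camera call. They do not tell look-alikes from the thing itself.
- masks_of(picture, query): "mask" (384x512 bool, what is visible of it).
- landmark_of(picture, query): "point" ([x, y, z] in m, in world coordinates, good to about 4 mm: a listed point, or the origin of a listed thing).
The state is a dict: "time": time; "q": joint angles; "dq": joint speeds; "effort": joint torques, N m; "ee_pos": TCP position; "eef_rot": TCP orientation; "contact_force": force on the tool from outside, world axes, zero at the start; "moment": the same for the moment, N m; "width": finger opening in m; "grip_force": force on a finger pad.
Only numpy, scipy, OpenCV 4.12 (cv2) and the standard library are available. Lean on these libraries where they do the work, as an engineer would, in place of code of your own. Each camera call takes 0.05 s, during which the arm holds its last target. There are 200 camera calls.

TASK

The repaired torch needs a fresh big battery. On the dispenser that holds the big battery, pull the black gate knob straight up against its spring all the way to its stop, keep it up until the battery has rolled down to the front lip, then let the gate close fully again. Leave the small battery where it lies behind the gate of the other dispenser.

Things in the scene. Friction and masses are not known exactly. Their poses are not given: they have to be found in the camera images.
- big_knob (a point): Middle of the gate knob over the big battery's lane: upright black cylinder, 24 mm diameter, 30 mm tall (15 mm above and below this point), on an 8 mm stem. Gate closed: 158 mm above the table, 31 mm above a spring barrel (18 mm diameter) on a dark steel arch (86 mm wide, top at 115 mm). Rises with the gate. Free all round; the other, like knob is over 190 mm away. z up, -x down the lane to its lip.
- big_gate (a joint): Lift of the big battery's gate in m: 0 closed, 0.05 at its stop. Knob, stem and a steel blade across the lane (together 0.12 kg) rise straight up. The spring pushes down with 3.2 N when closed, 7.2 N at the stop; drag 15 N per m/s; it shuts by itself when let go. From a lift of about 0.033 the battery can pass below the blade.
- big_cell: Big battery: dark cylinder, copper band, steel nub, 33 mm diameter, 60 mm long, 0.1 to 0.2 kg; origin at its centre, y along it. It lies across a fixed aluminium trough (215 x 74 mm, sloping 10 degrees) against the blade, centre 33 mm uphill of the knob (+x); once released it rolls in under 1 s to the 18 mm high front lip, its centre then 73 mm from the knob's axis (-x).
- small_cell: Small battery of the same look, 14.5 mm diameter, 50 mm long, 0.024 kg; origin at its centre, y along its length. It lies behind the gate of the other dispenser, whose trough is 64 mm wide, and must stay there.
Not all that is in view belongs to the job. What is shaped like the part that bears big_knob but purple is not meant.

How it is judged (in metres and radians):
On the way:
1. the big battery's gate is pulled up to its stop (raised more than 42 mm of 50 mm) and kept there for 0.3 s (value of joint big_gate above 0.042 m), for 0.3 s.
At the end, for the whole second after the job is handed in: The gate is closed again (within 5 mm), the big battery lies at rest in its trough at the front lip (its centre 55 to 90 mm before the knob, within 20 mm of the lane's middle, 105 to 145 mm below the knob's middle), and the small battery is within 20 mm of where it started (value of joint big_gate below 0.005 m and x of big_cell in the frame of big_knob between -0.09 and -0.055 m and y of big_cell in the frame of big_knob between -0.02 and 0.02 m and z of big_cell in the frame of big_knob between -0.145 and -0.105 m and linear speed of big_cell below 0.02 m/s and distance of small_cell from where it was at the start of the episode below 0.02 m); the robot touches nothing.
It fails at once if the small battery is let out or moved more than 30 mm (distance of small_cell from where it was at the start of the episode above 0.03 m).
It also fails if it takes over 32 s, if anything falls off the work surface, if the arm or the gripper's body presses on something with over 40 N, if the wrist force passes 120 N, or if a joint passes its speed limit or range.

## Working session

There is one attempt and no reset: what is moved stays moved. The work goes in short steps, Python scripts to look and compute and a tool call to move; the robot and the scene stay as the last step left them, time stands still between calls to the robot, and variables do not carry over. Pictures are saved under pics/ and viewed, at most 10 in all, crops included, and the job is handed in when it is done.

Besides the shell and the picture viewer there is one more tool, called after "Call:" in YAML: its name, and indented under it one key for each argument. play_rows: Moves the arm, as the interface text tells. Its arguments: {"type":"object","properties":{"rows":{"type":"string"}},"required":["rows"]}

```bash
mkdir -p pics
python3 - <<'E'
from workcell import *
import cv2,numpy as np
o=get_obs();print(o['time'],o['ee_pos'],o['eef_rot'])
ims=[]
for n in ['side','top']:
    s=snapshot(n);ims.append(s['frame'])
    for q in ['big_knob','big_cell','small_cell']:
        for d in landmark_of(s,q)[:4]:
            X=np.array(d['point']);c=s['R']@X+s['t'];print(n,q,round(d['p'],2),X.round(3),int(s['fx']*c[0]/c[2]+s['cx']),int(s['fy']*c[1]/c[2]+s['cy']))
for n,i in zip('st',ims): cv2.imwrite(f'pics/{n}1.png',cv2.cvtColor(i,cv2.COLOR_RGB2BGR))
E
```

```text
0.0 [0.17751196 0.52032057 0.23069734] [-1.79930942e+02 -3.49729436e-03  1.61162966e+02]
side big_knob 0.7 [0.214 0.274 0.157] 116 170
side big_knob 0.63 [ 0.508 -0.141  0.157] 298 204
side big_knob 0.59 [ 0.239 -0.24   0.161] 237 289
side big_knob 0.56 [ 0.765 -0.032  0.156] 336 144
side big_cell 0.58 [ 0.549 -0.139  0.049] 306 225
top big_knob 0.83 [ 0.764 -0.033  0.158] 276 66
top big_knob 0.55 [0.216 0.274 0.157] 127 314
top big_knob 0.53 [ 0.238 -0.242  0.155] 368 308
top big_knob 0.48 [ 0.512 -0.142  0.161] 324 180
top big_cell 0.68 [ 0.544 -0.139  0.05 ] 313 171
top small_cell 0.55 [0.517 0.192 0.032] 181 179
```

View pics/s1.png

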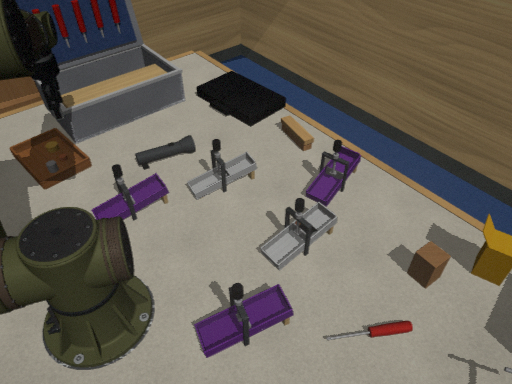

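View pics/t1.png

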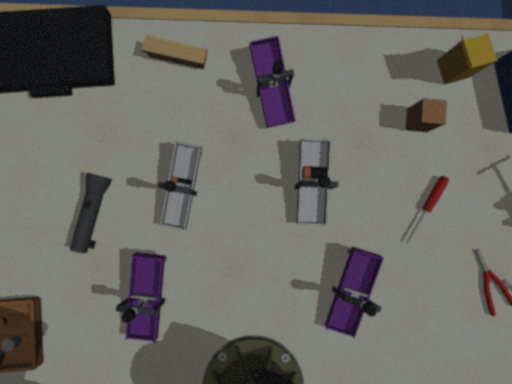

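Candidates for the knob, in top-view pixels:
- (316,180): wide aluminium trough, with the big cell at (313,171).
- (172,184): narrow aluminium trough, with the small cell.
- (277,66), (127,314) and (370,308): purple decoys.

I choose the one at (316,180) and will check it in a crop.

Run:
```python
import cv2,numpy as np
t=cv2.imread('pics/t1.png');s=cv2.imread('pics/s1.png')
a=cv2.resize(t[130:235,150:340],None,fx=4,fy=4,interpolation=cv2.INTER_CUBIC)
cv2.imwrite('pics/c1.png',a)
```

```text
(no output)
```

View pics/c1.png

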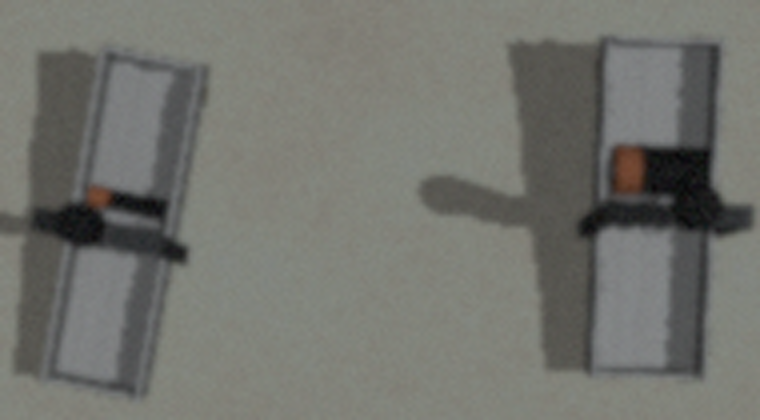

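Call:
play_rows:
  rows: "0 0 0 -40 -40 0 1;0 0 0 -80 -80 0 1;0 0 0 -110 -110 0 1;0 0 0 -140 -140 0 1;0 0 0 -170 -170 0 1;0 0 0 -200 -200 0 1;0 0 0 -230 -230 0 1;0 0 0 -260 -260 0 1;0 0 0 -260 -260 0 1"

```text
time: 1.15
ee_pos: [0.3402, 0.1882, 0.2315]
eef_rot: [180.0, 0.0, 161.1]
contact_force: [0.2, 1.5, -0.6]
width: 0.0855
grip_force: 0.0
```

The crop shows the thick cell with its copper band at (660,170) and its knob at (695,205) on the wide trough. The thin cell is on the left one, so the choice holds. I'll carry on above it.

Call:
play_rows:
  rows: "0 0 0 -30 -30 0 1;0 0 0 -60 -60 0 1;0 0 0 -90 -90 0 1;0 0 0 -120 -120 0 1;0 0 0 -150 -150 0 1;0 0 0 -180 -180 0 1;0 0 0 -210 -205 0 1;0 0 0 -240 -230 0 1;0 0 0 -268 -258 0 1;0 0 0 -268 -258 0 1;0 0 0 -268 -258 0 1;0 0 0 -268 -258 0 1"

```text
time: 2.15
ee_pos: [0.5097, -0.1399, 0.231]
eef_rot: [180.0, -0.0, 161.1]
contact_force: [-0.4, 1.2, -0.2]
width: 0.0856
grip_force: 0.0
```

Run:
```python
from workcell import *
import cv2,numpy as np
from scipy.spatial.transform import Rotation as Ro
o=get_obs();p=np.array(o['ee_pos']);R=Ro.from_euler('xyz',o['eef_rot'],degrees=True).as_matrix()
print(o['time'],p,o['eef_rot'])
for n in ['wrist','side']:
    s=snapshot(n)
    cv2.imwrite(f'pics/{n}2.png',cv2.cvtColor(s['frame'],cv2.COLOR_RGB2BGR))
    for q in ['big_knob','big_cell']:
        for d in landmark_of(s,q)[:4]:
            X=np.array(d['point']);c=s['R']@X+s['t'];print(n,q,round(d['p'],2),X.round(3),int(s['fx']*c[0]/c[2]+s['cx']),int(s['fy']*c[1]/c[2]+s['cy']),'tool mm',(1000*R.T@(X-p)).round())
```

```text
2.15 [ 0.50973963 -0.13985908  0.23103373] [ 1.79991124e+02 -3.80035673e-02  1.61145014e+02]
wrist big_knob 0.62 [ 0.508 -0.137  0.157] 252 198 tool mm [ 2.  2. 74.]
wrist big_cell 0.55 [ 0.544 -0.138  0.047] 260 197 tool mm [-32.  13. 184.]
side big_knob 0.75 [ 0.507 -0.136  0.157] 297 204 tool mm [ 4.  3. 74.]
side big_knob 0.63 [ 0.24  -0.241  0.16 ] 238 290 tool mm [ 223. -183.   71.]
side big_knob 0.5 [0.215 0.275 0.156] 116 170 tool mm [413. 298.  75.]
side big_cell 0.6 [ 0.549 -0.137  0.046] 306 225 tool mm [-36.  15. 185.]
```

View pics/wrist2.png

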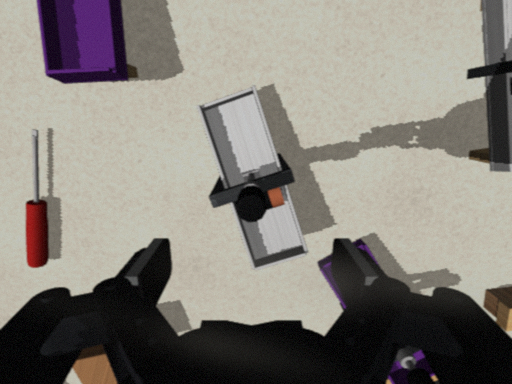

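The wrist view shows the knob at (252,203) over the aluminium trough, with the copper band next to it. That matches the networks' point. I'll go down and grip.

Call:
play_rows:
  rows: "0 0 0 2 2 25 1;0 0 0 2 2 50 1;0 0 0 2 2 75 1;0 0 0 2 2 92 1;0 0 0 2 2 92 1;0 0 0 2 2 92 0;0 0 0 2 2 92 -0.5;0 0 0 2 2 92 -1;0 0 0 2 2 92 -1;0 0 0 2 2 92 -1;0 0 0 2 2 92 -1;0 0 0 2 2 92 -1"

```text
time: 3.45
ee_pos: [0.5086, -0.1393, 0.1405]
eef_rot: [-179.9, 0.1, 161.1]
contact_force: [-7.3, -11.8, 8.5]
width: 0.0225
grip_force: 58.5
```

Call:
play_rows:
  rows: "0 0 0 0 0 0 -1;0 0 0 0 0 0 -1;0 0 0 0 0 0 -1"

```text
time: 3.7
ee_pos: [0.5087, -0.1393, 0.1405]
eef_rot: [-179.9, 0.1, 161.1]
contact_force: [-7.4, -11.7, 9.1]
width: 0.0228
grip_force: 58.5
```

The grip is on, but a 13 N sideways force shows I'm about 2 mm off centre. I'll correct that and lift.

Call:
play_rows:
  rows: "0 0 0 0 -2 0 -1;0 0 0 0 -2 -5 -1;0 0 0 0 -2 -12 -1;0 0 0 0 -2 -20 -1;0 0 0 0 -2 -28 -1;0 0 0 0 -2 -36 -1;0 0 0 0 -2 -43 -1;0 0 0 0 -2 -48 -1;0 0 0 0 -2 -51 -1;0 0 0 0 -2 -51 -1;0 0 0 0 -2 -51 -1;0 0 0 0 -2 -51 -1"

```text
time: 4.7
ee_pos: [0.5084, -0.1395, 0.19]
eef_rot: [180.0, 0.0, 161.2]
contact_force: [6.1, -0.1, -9.1]
width: 0.0225
grip_force: 60.6
```

Call:
play_rows:
  rows: "0 0 0 0 0 0 -1;0 0 0 0 0 0 -1;0 0 0 0 0 0 -1;0 0 0 0 0 0 -1;0 0 0 0 0 0 -1;0 0 0 0 0 0 -1"

```text
time: 5.2
ee_pos: [0.5084, -0.1395, 0.19]
eef_rot: [180.0, 0.0, 161.2]
contact_force: [6.9, -0.4, -7.7]
width: 0.0223
grip_force: 60.6
```

Run:
```python
from workcell import *
import cv2,numpy as np
for n in ['side','top']:
    s=snapshot(n)
    if n=='side': cv2.imwrite('pics/s3.png',cv2.resize(cv2.cvtColor(s['frame'][120:290,190:400],cv2.COLOR_RGB2BGR),None,fx=3.5,fy=3.5))
    for q in ['big_knob','big_cell']:
        for d in landmark_of(s,q)[:4]: print(n,q,round(d['p'],2),np.round(d['point'],3))
```

```text
side big_knob 0.7 [ 0.241 -0.235  0.16 ]
side big_knob 0.67 [ 0.509 -0.139  0.208]
side big_knob 0.46 [0.213 0.272 0.157]
side big_cell 0.71 [ 0.438 -0.137  0.03 ]
top big_knob 0.73 [0.216 0.275 0.158]
top big_knob 0.49 [ 0.763 -0.035  0.158]
top big_cell 0.7 [0.52  0.193 0.035]
top big_cell 0.62 [ 0.433 -0.136  0.033]
```

View pics/s3.png

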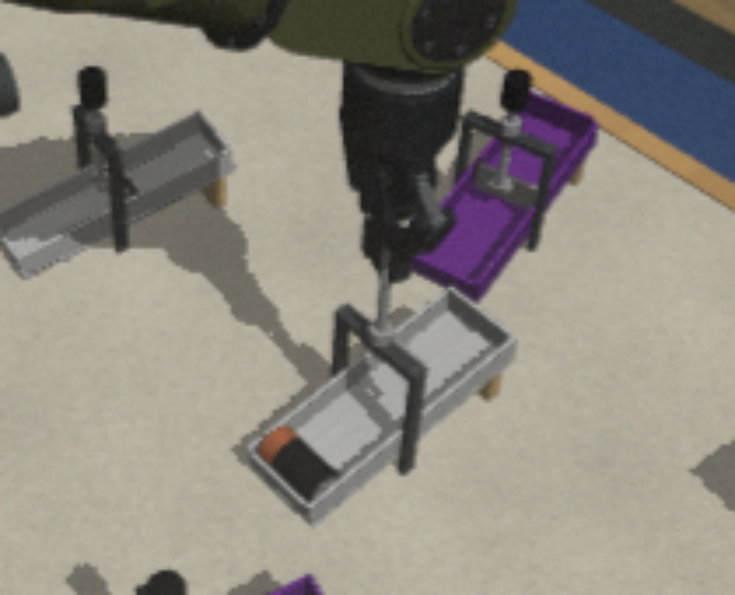

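The crop shows the battery at the front lip (295,465) and the gate up at its stop: the knob reads z=0.208. I'll lower it, release and retreat.

Call:
play_rows:
  rows: "0 0 0 0 0 8 -1;0 0 0 0 0 16 -1;0 0 0 0 0 24 -1;0 0 0 0 0 32 -1;0 0 0 0 0 40 -1;0 0 0 0 0 46 -1;0 0 0 0 0 50 -1;0 0 0 0 0 50 -1;0 0 0 0 0 50 -1;0 0 0 0 0 50 -0.2;0 0 0 0 0 50 0.5;0 0 0 0 0 50 1"

```text
time: 6.5
ee_pos: [0.5079, -0.1397, 0.14]
eef_rot: [-180.0, -0.0, 161.2]
contact_force: [-0.3, 0.4, -1.0]
width: 0.057
grip_force: 0.0
```

Call:
play_rows:
  rows: "0 0 0 0 0 0 1;0 0 0 0 0 0 1;0 0 0 0 0 0 1;0 0 0 0 0 0 1;0 0 0 0 0 0 1;0 0 0 0 0 -20 1;0 0 0 0 0 -50 1;0 0 0 0 0 -80 1;0 0 0 0 0 -110 1;0 0 0 0 0 -120 1;0 0 0 0 0 -120 1;0 0 0 0 0 -120 1"

```text
time: 7.5
ee_pos: [0.508, -0.1395, 0.2597]
eef_rot: [-180.0, -0.0, 161.2]
contact_force: [0.4, 0.1, -0.7]
width: 0.0854
grip_force: 0.0
```

Run:
```python
from workcell import *
import cv2,numpy as np
for n in ['side','top']:
    s=snapshot(n)
    if n=='side': cv2.imwrite('pics/s4.png',cv2.resize(cv2.cvtColor(s['frame'][120:290,190:400],cv2.COLOR_RGB2BGR),None,fx=3.5,fy=3.5))
    for q in ['big_knob','big_cell','small_cell']:
        for d in landmark_of(s,q)[:4]: print(n,q,round(d['p'],2),np.round(d['point'],3))
```

```text
side big_knob 0.8 [ 0.508 -0.139  0.154]
side big_knob 0.59 [ 0.764 -0.03   0.156]
side big_knob 0.53 [0.217 0.276 0.157]
side big_cell 0.55 [ 0.439 -0.138  0.028]
top big_knob 0.89 [0.216 0.275 0.157]
top big_knob 0.65 [ 0.515 -0.138  0.16 ]
top big_knob 0.51 [ 0.763 -0.034  0.156]
top big_cell 0.53 [ 0.434 -0.137  0.032]
top big_cell 0.32 [0.517 0.194 0.036]
```

View pics/s4.png

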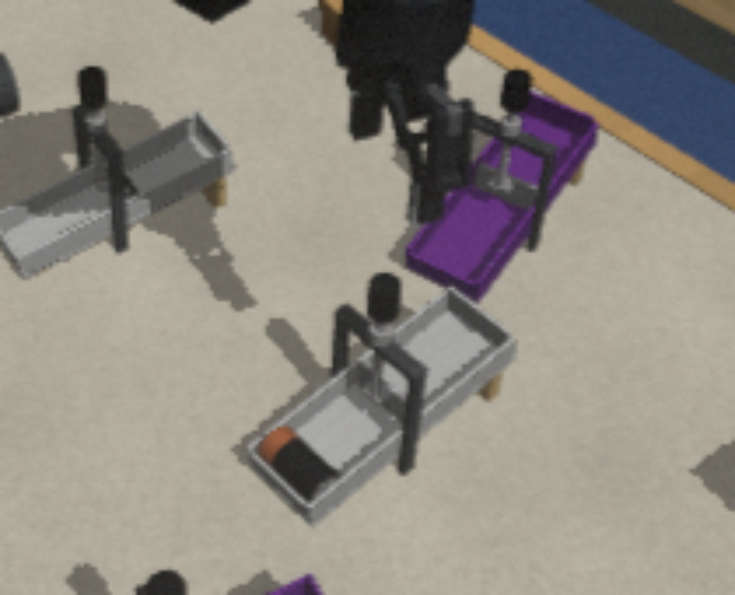

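The gate is closed with its knob at (384,298), the battery rests at the lip at (295,465), and the gripper is clear. The small cell hasn't moved, so I'm handing in.

```bash
python3 -c "
from workcell import *
print(close_job())"
```

```text
the job is handed in; nothing more can be done
None
```

The job is handed in (no verdict was returned): I pulled the big battery's gate to its stop and held it, the battery rolled to the front lip, and the gate closed again; the small battery was still in place.

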